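# Tidy the spice jars into the caddy, spouts to their marks, and shut its doors

## Robot

A 6-joint arm with a two-finger parallel gripper is mounted at the origin on a cart in front of the work surface, level with it; the furniture and walls round the work are solid. World frame = base frame: x ahead of the robot, y to its left, z up, the work surface at z = 0. Lengths are in mm, angles in degrees, forces in N, time in s.
With the tool pointing down it reaches from about 275 to 825 mm from the base axis. Payload 5.2 kg.
Tool frame: the origin (TCP) lies midway between the tips of the shut fingers; the grasp point (between the pads) lies behind it (manip.pinch_z is the z of the grasp point in the tool frame, in mm); z points along the fingers, y is the direction in which the jaws open and shut (so a half turn about z gives the same grasp; the last joint's range is limited). The gripper opens to 93 mm and grips with 3 to 60 N. Pads are 15 mm wide; open, the fingers measure 128 mm over their backs; the gripper's body (75 mm by 188 mm) begins 65 mm behind the grasp point.
Start: joints at [-75.676, 14.817, 87.949, -0, 77.235, -11.62], TCP at [240.637, -494.569, 218.653] pointing down, gripper open.
Joint ranges: [-179.93, 179.93], [-52.35, 119.4], [10.71, 147.94], [-69.91, 249.91], [12.55, 155.21], [-178.61, 178.61]. Speed limits (degrees/s): [147.25, 147.25, 180, 180, 180, 180].

## Interface

Orientations are given as [roll, pitch, yaw] about the fixed x, y, z axes, in that order (R = Rz(yaw) Ry(pitch) Rx(roll)).
In Python, from workcell import manip, eyes gives the robot as it stands.
- The arm moves only by the tool drive_tool, never from a script. Its argument "targets" is one flat list of numbers, 7 for each row, row after row: the turn, a rotation vector about the tool's x, y, z in degrees, then the shift along the tool's x, y, z in mm, then the closure in counts, from 0 (fully open) to 255 (shut). A call has 1 to 8 rows; each row is the pose to reach, as a shift and turn from the pose commanded when the call began, along the tool's axes at that moment; what a row does not reach only later rows make up. A row lasts 1/12 s, in which the tool goes at most 41.7 mm and 7.16 degrees, less where a joint would pass 70% of its speed; a pose out of reach is approached as far as the arm can. A call with a gripper value outside its range is refused whole. The fingers move at their own pace and stop on an object; "newtons" is the grip in N (left out, the last holds). Time passes only in rows, so rows that repeat a pose let the fingers close. It gives the time, the measured TCP pose, the force and the opening at its end, in the units of the state.
- manip.observe(): the state, without advancing time (a new reading comes with each control period).
- eyes.read_camera(name): name is "scene" or "top"; returns the picture (400x640x3 uint8, red, green, blue); there is no depth.
- eyes.camera_model(name): a dict with "fovy" (degrees; the focal length in pixels is half the picture's height over the tangent of half this angle, whatever the lens; pixels are square), "cx", "cy" (the principal point, pixels), "R" (3x3) and "t" (3): a world point X has camera coordinates R X + t. Camera axes: x right, y down, z forward; pixel columns grow to the right and rows downward; lengths in mm; the calibration is good to about 2 mm. A picture is of the moment at which its call begins. camera_model takes no time and is no camera call.
- manip.finish_job(): hands the job in, once; it reports no verdict.
The state is a dict: "clock": time; "qpos": joint angles; "qvel": joint speeds; "effort": joint torques, N m; "eef_pos": TCP position; "ee_rot": TCP orientation; "force": force on the tool from outside, world axes, zero at the start; "moment": the same for the moment, N m; "opening": finger opening in mm.
Only numpy, scipy, OpenCV 4.12 (cv2) and the standard library are available. Lean on these libraries where they do the work, as an engineer would, in place of code of your own. Each camera call takes 0.05 s, during which the arm holds its last target. There are 200 camera calls.

## Task

Put the spice jars away in the wooden caddy. First take out the cup that has strayed into it and stand it, the same way up, in the middle of the cork coaster. Then stand every jar upright, centred on a dark disc of its own, with its spout pointing along the white dash in front of that disc (the jar already in the caddy faces the wrong way and must be turned too), and only when all are in, push both caddy doors shut until they seat on their catches; leave the tin, the squeezer and the mug where they are.

Things in the scene. Friction and masses are not known exactly. Their poses are not given: they have to be found in the camera images.
- caddy: Fixed open-topped caddy. Origin under its centre, on the worktop; x from doors to back, y to its left end. Base plate x -70..60, y +-188, 6 mm thick. 8 mm back wall (x 52..60) and end walls, tops at 44; 3 dividers 8 thick, x -38..52, tops at 38 mm. 4 bays along y, 88 apart, 80 wide, each with a dark 58 mm disc and a white 16x6 mm dash on its door (-x) side, repeated on the sill
- bay_0 (a point): centre of bay 0's dark disc, on the caddy's floor (bays count from the caddy's +y end; its y is 132 mm in the caddy's frame)
- mark_0 (a point): a point on bay 0's white dash, 38 mm from the disc's centre towards the doors (caddy -x), on the floor
- bay_1 (a point): centre of bay 1's dark disc, on the caddy's floor (bays count from the caddy's +y end; its y is 44 mm in the caddy's frame)
- mark_1 (a point): a point on bay 1's white dash, 38 mm from the disc's centre towards the doors (caddy -x), on the floor
- bay_2 (a point): centre of bay 2's dark disc, on the caddy's floor (bays count from the caddy's +y end; its y is -44 mm in the caddy's frame)
- mark_2 (a point): a point on bay 2's white dash, 38 mm from the disc's centre towards the doors (caddy -x), on the floor
- bay_3 (a point): centre of bay 3's dark disc, on the caddy's floor (bays count from the caddy's +y end; its y is -132 mm in the caddy's frame)
- mark_3 (a point): a point on bay 3's white dash, 38 mm from the disc's centre towards the doors (caddy -x), on the floor
- jar_0: Spice jar, loose: white cylinder with steel foot and cap, 52 mm diameter, 84 mm high, 0.15 to 0.3 kg; one steel spout 14 mm wide, 67 to 78 mm above the base, sticks out along the jar's own +x to 40 mm from the axis. Origin: centre of base; z up. In a bay at the start, turned wrong.
- spout_0 (a point): the tip of jar 0's spout: 38 mm from the jar's axis along its +x, 72.5 mm above its base
- jar_1: Spice jar, loose: white cylinder with steel foot and cap, 52 mm diameter, 84 mm high, 0.15 to 0.3 kg; one steel spout 14 mm wide, 67 to 78 mm above the base, sticks out along the jar's own +x to 40 mm from the axis. Origin: centre of base; z up. On the worktop at the start, or absent (None from the first reading).
- spout_1 (a point): the tip of jar 1's spout: 38 mm from the jar's axis along its +x, 72.5 mm above its base
- jar_2: Spice jar, loose: white cylinder with steel foot and cap, 52 mm diameter, 84 mm high, 0.15 to 0.3 kg; one steel spout 14 mm wide, 67 to 78 mm above the base, sticks out along the jar's own +x to 40 mm from the axis. Origin: centre of base; z up. On the worktop at the start, or absent (None from the first reading).
- spout_2 (a point): the tip of jar 2's spout: 38 mm from the jar's axis along its +x, 72.5 mm above its base
- jar_3: Spice jar, loose: white cylinder with steel foot and cap, 52 mm diameter, 84 mm high, 0.15 to 0.3 kg; one steel spout 14 mm wide, 67 to 78 mm above the base, sticks out along the jar's own +x to 40 mm from the axis. Origin: centre of base; z up. On the worktop at the start, or absent (None from the first reading).
- spout_3 (a point): the tip of jar 3's spout: 38 mm from the jar's axis along its +x, 72.5 mm above its base
- door_left (a joint): front door, rad: 0 shut, seated; about 1.5 at start (straight out to the robot), 1.8 stop. Vertical hinge at x -55, y +184 mm in the caddy's frame; shut, the panel runs from it towards the other door. Panel 180 mm long, 8 thick, 16 to 48 above worktop; knob 16 mm out on the outer face 165 from the hinge. Stays where left. Ball catch met at about 0.09 rad, passed with about 3.5 N at the free edge, then held at 0
- door_right (a joint): front door, rad: 0 shut, seated; about 1.5 at start (straight out to the robot), 1.8 stop. Vertical hinge at x -55, y -184 mm in the caddy's frame; shut, the panel runs from it towards the other door. Panel 180 mm long, 8 thick, 16 to 48 above worktop; knob 16 mm out on the outer face 165 from the hinge. Stays where left. Ball catch met at about 0.09 rad, passed with about 3.5 N at the free edge, then held at 0
- cup: plastic cup standing upside down, plain, no spout: 56 mm diameter at its mouth (below), a little narrower above, 78 mm high, 60 g, closed top. Origin: centre of its underside. In the caddy at the start
- coaster: round cork coaster, 90 mm diameter, 8 mm thick, fixed on the worktop; origin: centre of its underside
- tin: bystander: tin can 75 mm diameter, 58 mm high, origin at the centre of its base
- squeezer: bystander: small citrus squeezer 66 mm diameter, 45 mm high, origin at the centre of its base
- mug: bystander: stoneware mug 84 x 119 x 95 mm high with a handle, origin at the centre of its footprint
There are look-alikes about, which are no part of the job. Of the things that look like the coaster, the larger one is meant.

How it is judged (in metres and radians):
On the way, in this order (a step that is already met when the one before it is completed fails the run):
1. the cup stands on the coaster (horizontal distance between cup and coaster below 0.02 m and z of cup in the frame of coaster between 0.004 and 0.012 m and angle between cup's own z axis and vertical below 0.1 rad and linear speed of cup below 0.02 m/s), for 0.2 s.
2. every jar stands in a bay with its spout at the mark, both doors not yet shut (((horizontal distance between jar_0 and bay_0 below 0.012 m and horizontal distance between spout_0 and mark_0 below 0.012 m) or (horizontal distance between jar_0 and bay_1 below 0.012 m and horizontal distance between spout_0 and mark_1 below 0.012 m) or (horizontal distance between jar_0 and bay_2 below 0.012 m and horizontal distance between spout_0 and mark_2 below 0.012 m) or (horizontal distance between jar_0 and bay_3 below 0.012 m and horizontal distance between spout_0 and mark_3 below 0.012 m)) and angle between each of jar_0, jar_1, jar_2, jar_3's own z axis and vertical below 0.1 rad and z of jar_0 in the frame of caddy between 0.002 and 0.01 m and linear speed of each of jar_0, jar_1, jar_2, jar_3 below 0.02 m/s and ((horizontal distance between jar_1 and bay_0 below 0.012 m and horizontal distance between spout_1 and mark_0 below 0.012 m) or (horizontal distance between jar_1 and bay_1 below 0.012 m and horizontal distance between spout_1 and mark_1 below 0.012 m) or (horizontal distance between jar_1 and bay_2 below 0.012 m and horizontal distance between spout_1 and mark_2 below 0.012 m) or (horizontal distance between jar_1 and bay_3 below 0.012 m and horizontal distance between spout_1 and mark_3 below 0.012 m)) and z of jar_1 in the frame of caddy between 0.002 and 0.01 m and ((horizontal distance between jar_2 and bay_0 below 0.012 m and horizontal distance between spout_2 and mark_0 below 0.012 m) or (horizontal distance between jar_2 and bay_1 below 0.012 m and horizontal distance between spout_2 and mark_1 below 0.012 m) or (horizontal distance between jar_2 and bay_2 below 0.012 m and horizontal distance between spout_2 and mark_2 below 0.012 m) or (horizontal distance between jar_2 and bay_3 below 0.012 m and horizontal distance between spout_2 and mark_3 below 0.012 m)) and z of jar_2 in the frame of caddy between 0.002 and 0.01 m and ((horizontal distance between jar_3 and bay_0 below 0.012 m and horizontal distance between spout_3 and mark_0 below 0.012 m) or (horizontal distance between jar_3 and bay_1 below 0.012 m and horizontal distance between spout_3 and mark_1 below 0.012 m) or (horizontal distance between jar_3 and bay_2 below 0.012 m and horizontal distance between spout_3 and mark_2 below 0.012 m) or (horizontal distance between jar_3 and bay_3 below 0.012 m and horizontal distance between spout_3 and mark_3 below 0.012 m)) and z of jar_3 in the frame of caddy between 0.002 and 0.01 m and value of joint each of door_left, door_right above 0.05 rad), for 0.2 s.
3. both doors are pushed shut onto their catches (value of joint each of door_left, door_right below 0.03 rad), for 0.2 s.
At the end, for the whole second after the job is handed in: Each jar present upright (0.1 rad), at rest on the caddy floor, axis within 12 mm of a disc centre, spout tip within 12 mm (in plan) of that bay's mark point; both doors under 0.03 rad; cup stands on the coaster as it stood, within 20 mm of its centre; tin, squeezer, mug within 30 mm of their start (all of step 1 and all of step 3 and ((horizontal distance between jar_0 and bay_0 below 0.012 m and horizontal distance between spout_0 and mark_0 below 0.012 m) or (horizontal distance between jar_0 and bay_1 below 0.012 m and horizontal distance between spout_0 and mark_1 below 0.012 m) or (horizontal distance between jar_0 and bay_2 below 0.012 m and horizontal distance between spout_0 and mark_2 below 0.012 m) or (horizontal distance between jar_0 and bay_3 below 0.012 m and horizontal distance between spout_0 and mark_3 below 0.012 m)) and angle between each of jar_0, jar_1, jar_2, jar_3's own z axis and vertical below 0.1 rad and z of jar_0 in the frame of caddy between 0.002 and 0.01 m and linear speed of each of jar_0, jar_1, jar_2, jar_3 below 0.02 m/s and ((horizontal distance between jar_1 and bay_0 below 0.012 m and horizontal distance between spout_1 and mark_0 below 0.012 m) or (horizontal distance between jar_1 and bay_1 below 0.012 m and horizontal distance between spout_1 and mark_1 below 0.012 m) or (horizontal distance between jar_1 and bay_2 below 0.012 m and horizontal distance between spout_1 and mark_2 below 0.012 m) or (horizontal distance between jar_1 and bay_3 below 0.012 m and horizontal distance between spout_1 and mark_3 below 0.012 m)) and z of jar_1 in the frame of caddy between 0.002 and 0.01 m and ((horizontal distance between jar_2 and bay_0 below 0.012 m and horizontal distance between spout_2 and mark_0 below 0.012 m) or (horizontal distance between jar_2 and bay_1 below 0.012 m and horizontal distance between spout_2 and mark_1 below 0.012 m) or (horizontal distance between jar_2 and bay_2 below 0.012 m and horizontal distance between spout_2 and mark_2 below 0.012 m) or (horizontal distance between jar_2 and bay_3 below 0.012 m and horizontal distance between spout_2 and mark_3 below 0.012 m)) and z of jar_2 in the frame of caddy between 0.002 and 0.01 m and ((horizontal distance between jar_3 and bay_0 below 0.012 m and horizontal distance between spout_3 and mark_0 below 0.012 m) or (horizontal distance between jar_3 and bay_1 below 0.012 m and horizontal distance between spout_3 and mark_1 below 0.012 m) or (horizontal distance between jar_3 and bay_2 below 0.012 m and horizontal distance between spout_3 and mark_2 below 0.012 m) or (horizontal distance between jar_3 and bay_3 below 0.012 m and horizontal distance between spout_3 and mark_3 below 0.012 m)) and z of jar_3 in the frame of caddy between 0.002 and 0.01 m and distance of each of tin, squeezer, mug from where it was at the start of the episode below 0.03 m); the robot touches nothing.
It fails at once if the tin is pushed away or knocked over (distance of tin from where it was at the start of the episode above 0.03 m or angle between tin's own z axis and vertical above 0.5 rad).
It fails at once if the squeezer is pushed away or knocked over (distance of squeezer from where it was at the start of the episode above 0.03 m or angle between squeezer's own z axis and vertical above 0.5 rad).
It fails at once if the mug is pushed away or knocked over (distance of mug from where it was at the start of the episode above 0.03 m or angle between mug's own z axis and vertical above 0.5 rad).
Of jar_1, jar_2, jar_3 only 2 to 3 are there at a start; the rules pass over those that are not, and their reading is None.
At some moment in a run one of jar_0, jar_1, jar_2, jar_3 may be knocked a few centimetres aside while the robot is not near it.
It also fails if it takes over 210 s, if anything falls off the work surface, if the arm or the gripper's body presses on something with over 40 N, if the wrist force passes 120 N, or if a joint passes its speed limit or range.

## Working session

There is one attempt and no reset: what is moved stays moved. The work goes in short steps, Python scripts to look and compute and a tool call to move; the robot and the scene stay as the last step left them, time stands still between calls to the robot, and variables do not carry over. Pictures are saved under pics/ and viewed, about 12 in all and at most 16, crops included, and the job is handed in when it is done.

Besides the shell and the picture viewer there is one more tool, called after "Emit:" as a command line: name --argument value ..., lists and objects as JSON in quotes. drive_tool: Moves the arm, as the interface text tells. Its arguments: {"type":"object","properties":{"targets":{"type":"array","items":{"type":"number"}},"newtons":{"type":"number"}},"required":["targets"]}

```bash
mkdir -p pics; ls; cat > h.py <<'E'
import numpy as np, cv2, sys
from workcell import manip, eyes
def ray(name,u,v,z):
    m=eyes.camera_model(name); f=200/np.tan(np.radians(m['fovy']/2))
    R=np.array(m['R']);t=np.array(m['t'])
    d=R.T@np.array([(u-m['cx'])/f,(v-m['cy'])/f,1]); c=-R.T@t
    return c+d*(z-c[2])/d[2]
def proj(name,X):
    m=eyes.camera_model(name); f=200/np.tan(np.radians(m['fovy']/2))
    p=np.array(m['R'])@np.array(X,float)+np.array(m['t'])
    return np.array([f*p[0]/p[2]+m['cx'],f*p[1]/p[2]+m['cy']])
def snap(name,fn,crop=None,s=1):
    im=eyes.read_camera(name)[:,:,::-1].copy()
    cv2.imwrite('pics/raw_'+fn,im)
    if crop: im=im[crop[1]:crop[3],crop[0]:crop[2]]
    im=cv2.resize(im,None,fx=s,fy=s,interpolation=cv2.INTER_CUBIC)
    cv2.imwrite('pics/'+fn,im); return im
E
python3 - <<'E'
from h import *
snap('scene','s0.png',s=1.25);snap('top','t0.png',s=1.25)
for n in('scene','top'):print(eyes.camera_model(n))
print(manip.pinch_z,manip.observe())
E
```

```text
pics
{'fovy': 55.877852546772104, 'cx': 317.9095259024325, 'cy': 193.68566098413527, 'R': array([[-0.44057132, -0.89745138,  0.02186162],
       [-0.59378338,  0.27305926, -0.75687512],
       [ 0.6732891 , -0.34643854, -0.65319379]]), 't': array([267.78124176, 371.05941495, 923.82906091])}
{'fovy': 56.171675710667756, 'cx': 316.8465564992938, 'cy': 196.48076405783436, 'R': array([[-0.01374627, -0.99983804, -0.01161571],
       [-0.99208941,  0.01508756, -0.12462328],
       [ 0.12477835,  0.00981072, -0.99213614]]), 't': array([  24.35859438,  560.62349061, 1311.90818479])}
-18.8 {'clock': 0.1, 'qpos': array([-7.56769108e+01,  1.48541219e+01,  8.80050781e+01, -2.88300065e-04,
        7.72352893e+01, -1.16178392e+01]), 'qvel': array([ 0.02536834, -0.16819449, -0.14451816,  0.0329434 ,  0.01123015,
       -0.01476857]), 'effort': array([ 3.88806191e-03, -4.38202643e+01, -2.84640884e+01,  7.22955493e-02,
        3.60603305e-02, -3.26071483e-05]), 'eef_pos': array([ 240.50258067, -494.07364424,  217.90798567]), 'ee_rot': array([-1.79907390e+02, -1.87532209e-02,  2.59409772e+01]), 'force': array([-0.45598634, -0.11546497,  0.84422629]), 'moment': array([-0.02025904, -0.03495622, -0.0173956 ]), 'opening': 92.90900173520107}
```

View pics/s0.png

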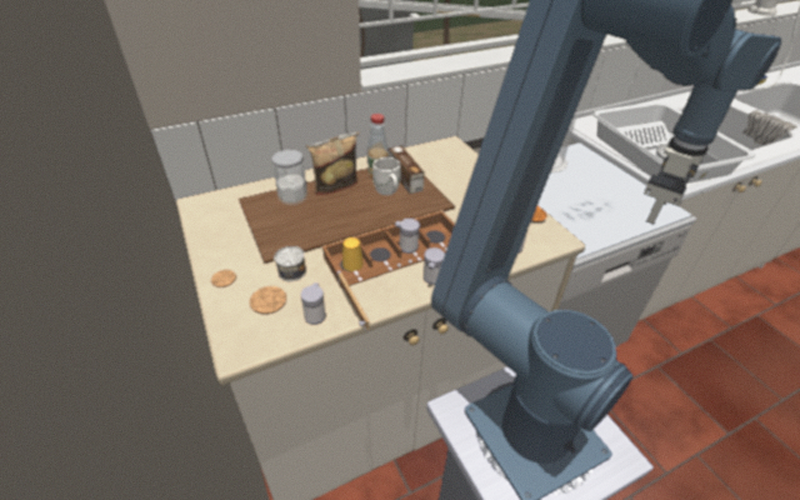

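View pics/t0.png

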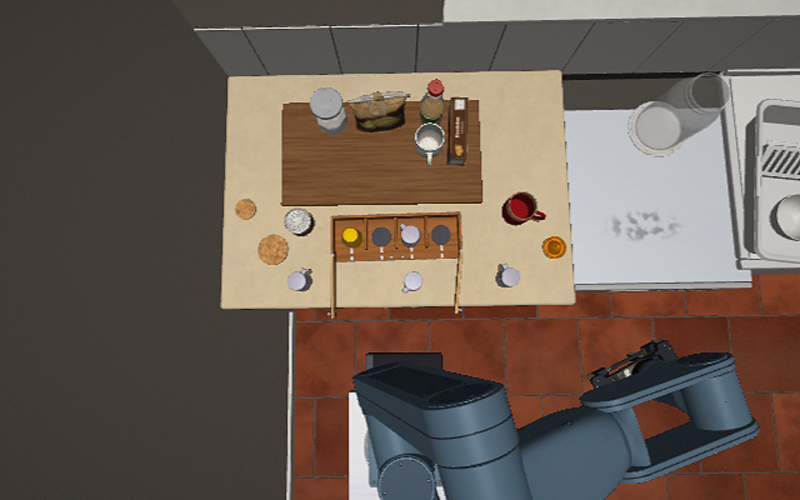

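The top view shows the scene. Coaster-like discs (in the 800 px view): the large one at (273,249) and the small one at (246,209). The bay occupants are the yellow plain cup at (351,237), a spouted jar at (410,235). Loose jars are at (298,280), (413,282) and (509,275). Next, close crops.

```bash
python3 - <<'E'
from h import *
im=cv2.imread('pics/raw_t0.png')
def g(x0,y0,x1,y1,s,fn):
    c=cv2.resize(im[y0:y1,x0:x1],None,fx=s,fy=s,interpolation=cv2.INTER_CUBIC)
    for x in range(-(-x0//10)*10,x1,10):
        cv2.line(c,(int((x+.5-x0)*s),0),(int((x+.5-x0)*s),6 if x%50 else 14),(0,255,0),1)
        if x%20==0: cv2.putText(c,str(x),(int((x+.5-x0)*s)-10,24),0,.35,(0,0,255),1)
    for y in range(-(-y0//10)*10,y1,10):
        cv2.line(c,(0,int((y+.5-y0)*s)),(8,int((y+.5-y0)*s)),(0,255,0),1)
        cv2.putText(c,str(y),(10,int((y+.5-y0)*s)+4),0,.35,(0,0,255),1)
    cv2.imwrite('pics/'+fn,c)
g(185,150,325,255,5.7,'c1.png'); g(315,150,455,255,5.7,'c2.png')
E
```

```text
(no output)
```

View pics/c1.png

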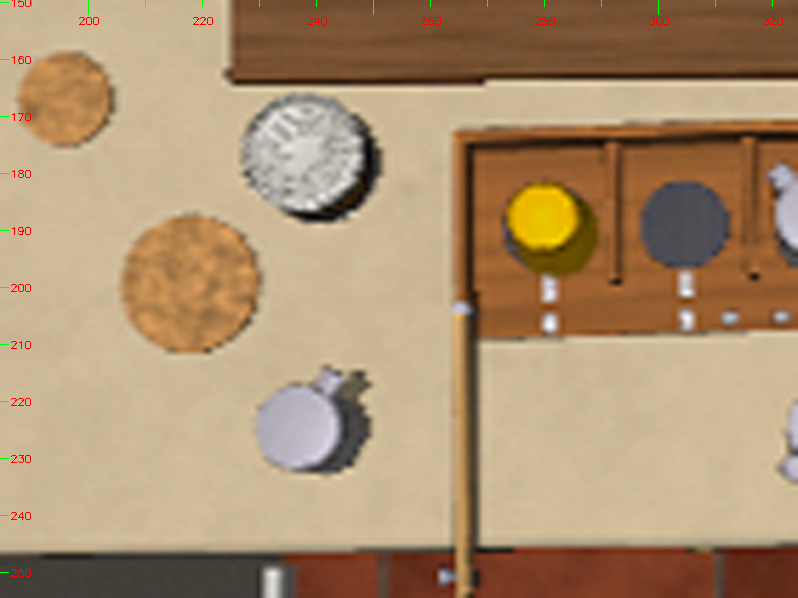

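View pics/c2.png

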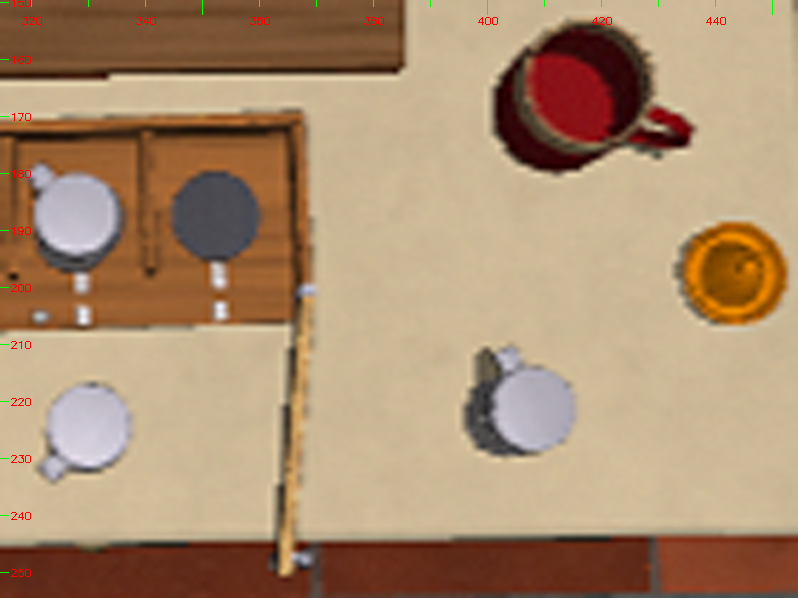

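Crops show: cup top (279.6,187.6) in bay 0. Jar 0 cap (327.8,187) in bay 2, spout (321,180). Large coaster (217.8,199.3). Loose jar caps (237,224.4), (329.9,224.4) and (408,221.1). Empty discs (304.5,189) and (352.2,187.4). The small cork disc (196,167) is the look-alike; the tin, red mug and orange squeezer stay put.

```bash
cat >> h.py <<'E'
def jar(cap,sp,z0):
    a=ray('top',*cap,z0+84)[:2]; b=ray('top',*sp,z0+76)[:2]; d=b-a
    return a.round(1),round(float(np.hypot(*d)),1),round(float(np.degrees(np.arctan2(d[1],d[0]))),1)
def plan(x,y,z,yaw,cmd=None):
    "turn about tool z and shift in tool axes from the present pose"
    o=manip.observe(); p=o['eef_pos'] ; r=o['ee_rot'][2]
    c,s=np.cos(np.radians(r)),np.sin(np.radians(r)); d=np.array([x,y,z])-p
    print('turn z %.1f shift %.1f %.1f %.1f'%(-((yaw-r+180)%360-180),c*d[0]+s*d[1],s*d[0]-c*d[1],-d[2]),'from',p.round(1),o['ee_rot'].round(1))
E
python3 - <<'E'
from h import *
print('cup',ray('top',279.6,187.6,84).round(1))
d1=ray('top',304.5,189,6);d3=ray('top',352.2,187.4,6)
print('d1',d1,'d3',d3,np.linalg.norm(d1-d3))
u=(d1-d3)/np.linalg.norm(d1-d3); th=np.degrees(np.arctan2(-u[0],u[1]));print('caddy yaw',th)
X=np.array([u[1],-u[0]])
print('dash1',ray('top',304.9,199.5,6),'dash3',ray('top',352.9,197.7,6),'exp',d1[:2]-38*X,d3[:2]-38*X)
for i in range(4): print('bay',i,(d1[:2]+u[:2]*88*(1-i)).round(1))
print('coaster',ray('top',217.8,199.3,8).round(1))
for n,c,s,z in(('j0',(327.8,187),(321,180.2),6),('L',(237,224.4),(242,215.8),0),('M',(329.9,224.4),(323.3,231.6),0),('R',(408,221.1),(403.6,212),0)): print(n,jar(c,s,z))
for n,q,z in(('tin',(238,176),58),('sq',(443,198),45),('mug',(417,163),95),('doorLtip',(265.5,250),48),('doorRtip',(364.5,250),48)):print(n,ray('top',*q,z).round(1))
E
```

```text
cup [587.9 144.9  84. ]
d1 [593.05277317  61.62589742   6.        ] d3 [ 596.28991482 -114.0284008     6.        ] 175.68412441123252
caddy yaw 1.055787207599704
dash1 [554.08993156  60.53257917   6.        ] dash3 [ 558.0747652  -115.61916357    6.        ] exp [555.05922449  60.92571246] [ 558.29636615 -114.72858577]
bay 0 [591.4 149.6]
bay 1 [593.1  61.6]
bay 2 [594.7 -26.4]
bay 3 [ 596.3 -114.3]
coaster [559.4 380.7   8. ]
j0 (array([586.5, -22.6]), 34.5, 42.2)
L (array([462.2, 291.7]), 33.6, -26.9)
M (array([457.6, -27.7]), 33.2, 136.3)
R (array([ 465.1, -295.3]), 34.2, 20.4)
tin [635.9 296.2  58. ]
sq [ 547.4 -431.9   45. ]
mug [ 664.9 -332.6   95. ]
doorLtip [373.1 198.6  48. ]
doorRtip [ 368.4 -147.7   48. ]
```

```bash
python3 -c "
from h import *
plan(588,145,160,1)"
```

```text
turn z 24.9 shift 592.0 -422.7 57.9 from [ 240.5 -494.1  217.9] [-179.9   -0.    25.9]
```

Emit:
drive_tool --targets '[0,0,0,296,-211,0,0,0,0,0,296,-211,0,0,0,0,0,296,-211,0,0,0,0,0,296,-211,0,0,0,0,0,296,-211,0,0,0,0,0,296,-211,0,0,0,0,0,296,-211,0,0,0,0,0,296,-211,0,0]'

```text
clock: 0.77
eef_pos: [400.4, -199.8, 218.5]
ee_rot: [-180.0, 0.0, 25.9]
force: [0.2, -0.8, 0.2]
opening: 93.0
```

Emit:
drive_tool --targets '[0,0,0,296,-211,30,0,0,0,0,296,-211,30,0,0,0,0,296,-211,30,0,0,0,0,296,-211,30,0,0,0,0,296,-211,30,0,0,0,0,296,-211,30,0,0,0,0,296,-211,30,0,0,0,0,296,-211,30,0]'

```text
clock: 1.43
eef_pos: [559.3, 92.1, 190.7]
ee_rot: [-180.0, 0.0, 26.0]
force: [0.7, -0.5, 0.2]
opening: 93.2
```

```bash
python3 -c "
from h import *
plan(588,145,160,1)"
```

```text
turn z 25.0 shift 49.0 -35.0 30.7 from [559.3  92.1 190.7] [-180.    0.   26.]
```

Emit:
drive_tool --targets '[0,0,25,49,-35,31,0,0,0,25,49,-35,31,0,0,0,25,49,-35,31,0,0,0,25,49,-35,31,0,0,0,25,49,-35,31,0,0,0,25,49,-35,31,0]'

```text
clock: 1.93
eef_pos: [587.4, 142.9, 159.7]
ee_rot: [180.0, 0.1, 1.1]
force: [1.2, -0.4, 0.0]
opening: 92.9
```

```bash
python3 -c "
from h import *
plan(588,145,50,1)"
```

```text
turn z 0.1 shift 0.6 -2.1 109.7 from [587.4 142.9 159.7] [1.8e+02 1.0e-01 1.1e+00]
```

Emit:
drive_tool --targets '[0,0,0,1,-2,30,0,0,0,0,1,-2,60,0,0,0,0,1,-2,90,0,0,0,0,1,-2,110,0,0,0,0,1,-2,110,0,0,0,0,1,-2,110,0]' --newtons 12

```text
clock: 2.43
eef_pos: [588.0, 144.3, 49.7]
ee_rot: [180.0, 0.1, 1.0]
force: [0.1, -0.8, -0.4]
opening: 92.6
```

Emit:
drive_tool --targets '[0,0,0,0,0,0,255,0,0,0,0,0,0,255,0,0,0,0,0,0,255,0,0,0,0,0,0,255,0,0,0,0,0,0,255,0,0,0,0,0,0,255,0,0,0,0,0,0,255,0,0,0,0,0,0,255]' --newtons 12

```text
clock: 3.1
eef_pos: [588.7, 144.9, 50.4]
ee_rot: [-180.0, -0.0, 0.9]
force: [0.2, -0.2, 1.3]
opening: 47.2
```

Emit:
drive_tool --targets '[0,0,0,0,0,-25,255,0,0,0,0,0,-50,255,0,0,0,0,0,-75,255,0,0,0,0,0,-90,255,0,0,0,-4,-30,-90,255,0,0,0,-8,-60,-90,255,0,0,0,-12,-90,-90,255,0,0,0,-12,-90,-90,255]'

```text
clock: 3.77
eef_pos: [573.7, 239.4, 140.2]
ee_rot: [-179.9, 0.0, 1.1]
force: [-0.3, -0.0, -0.2]
opening: 47.4
```

Emit:
drive_tool --targets '[0,0,0,-3,-25,0,255,0,0,0,-5,-55,0,255,0,0,0,-8,-85,0,255,0,0,0,-10,-115,0,255,0,0,0,-13,-140,0,255,0,0,0,-13,-146,0,255,0,0,0,-13,-146,0,255,0,0,0,-13,-146,0,255]'

```text
clock: 4.43
eef_pos: [559.7, 379.6, 139.7]
ee_rot: [179.9, 0.0, 1.0]
force: [-0.6, -0.7, -0.9]
opening: 47.3
```

```bash
python3 -c "
from h import *
plan(559.4,380.7,53,1)
snap('top','t1.png',(185,130,325,235),5.7)"
```

```text
turn z -0.0 shift -0.3 -1.1 86.7 from [559.7 379.6 139.7] [179.9   0.    1. ]
```

View pics/t1.png

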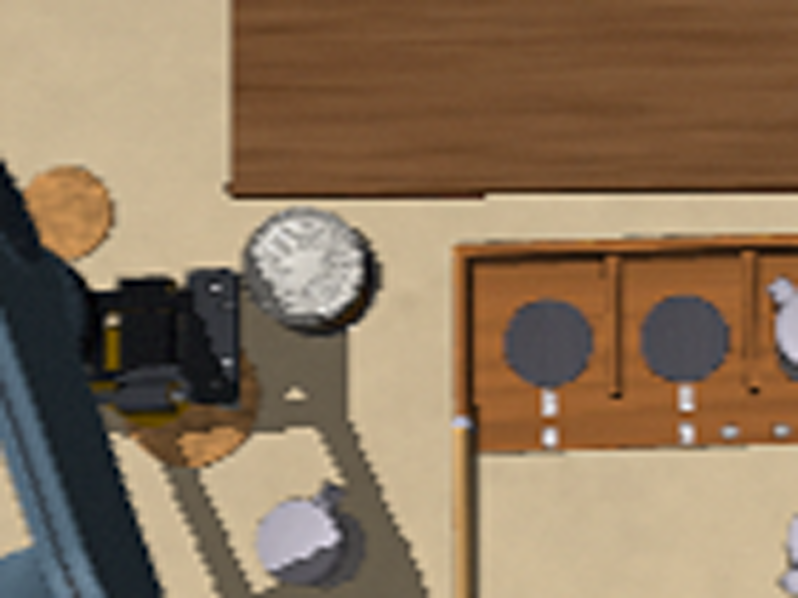

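Emit:
drive_tool --targets '[0,0,0,0,-1,25,255,0,0,0,0,-1,50,255,0,0,0,0,-1,75,255,0,0,0,0,-1,83,255,0,0,0,0,-1,87,255,0,0,0,0,-1,87,255,0,0,0,0,-1,87,255]'

```text
clock: 5.07
eef_pos: [560.8, 380.6, 54.3]
ee_rot: [-180.0, -0.1, 0.9]
force: [0.8, -0.5, -1.1]
opening: 47.3
```

Emit:
drive_tool --targets '[0,0,0,0,0,0,0,0,0,0,0,0,0,0,0,0,0,0,0,0,0,0,0,0,0,0,0,0,0,0,0,0,0,0,0,0,0,0,0,0,0,0,0,0,0,0,0,-30,0,0,0,0,0,0,-60,0]'

```text
clock: 5.73
eef_pos: [558.0, 380.6, 111.3]
ee_rot: [179.9, 0.3, 0.9]
force: [1.0, 1.0, 0.5]
opening: 92.2
```

Emit:
drive_tool --targets '[0,0,0,0,0,-40,0,0,0,0,0,0,-65,0,0,0,0,0,0,-65,0]'

```text
clock: 5.98
eef_pos: [563.0, 383.1, 186.0]
ee_rot: [-179.7, -0.6, 1.0]
force: [1.1, -0.7, 0.7]
opening: 92.7
```

```bash
python3 -c "
from h import *
plan(462,291.7,145,63)
plan(462,291.7,145,-117)
print(manip.observe()['qpos'].round(1))"
```

```text
turn z -62.0 shift -102.5 89.7 41.0 from [563.  383.1 186. ] [-179.7   -0.6    1. ]
turn z 118.0 shift -102.5 89.7 41.0 from [563.  383.1 186. ] [-179.7   -0.6    1. ]
[ 24.9  29.   71.4  -0.   78.9 113.9]
```

Emit:
drive_tool --targets '[0,0,-7,-13,11,5,0,0,0,-14,-26,22,10,0,0,0,-21,-39,33,15,0,0,0,-28,-52,44,20,0,0,0,-35,-65,56,25,0,0,0,-42,-78,68,30,0,0,0,-49,-91,79,36,0,0,0,-56,-103,90,41,0]'

```text
clock: 6.65
eef_pos: [456.9, 289.0, 136.3]
ee_rot: [-180.0, 0.1, 57.3]
force: [0.1, 0.4, -0.4]
opening: 93.2
```

Emit:
drive_tool --targets '[0,0,-7,0,0,0,0,0,0,-14,0,0,0,0,0,0,-21,0,0,0,0,0,0,-28,0,0,0,0,0,0,-35,0,0,0,0,0,0,-42,0,0,0,0,0,0,-49,0,0,0,0,0,0,-56,0,0,0,0]'

```text
clock: 7.32
eef_pos: [457.8, 289.6, 136.6]
ee_rot: [-179.9, -0.0, 113.3]
force: [0.1, -0.3, 0.9]
opening: 92.8
```

Emit:
drive_tool --targets '[0,0,-7,0,0,0,0,0,0,-14,0,0,0,0,0,0,-21,0,0,0,0,0,0,-28,0,0,0,0,0,0,-35,0,0,0,0,0,0,-40,0,0,0,0,0,0,-40,0,0,0,0,0,0,-40,0,0,0,0]'

```text
clock: 7.98
eef_pos: [458.0, 289.6, 136.8]
ee_rot: [-180.0, -0.0, 152.8]
force: [0.4, -0.7, 0.2]
opening: 92.9
```

```bash
python3 -c "
from h import *
plan(462,291.7,40,153)
snap('top','t2.png',(185,130,455,255),2.95)"
```

```text
turn z -0.2 shift -2.6 3.7 96.8 from [458.  289.6 136.8] [-180.    -0.   152.8]
```

View pics/t2.png

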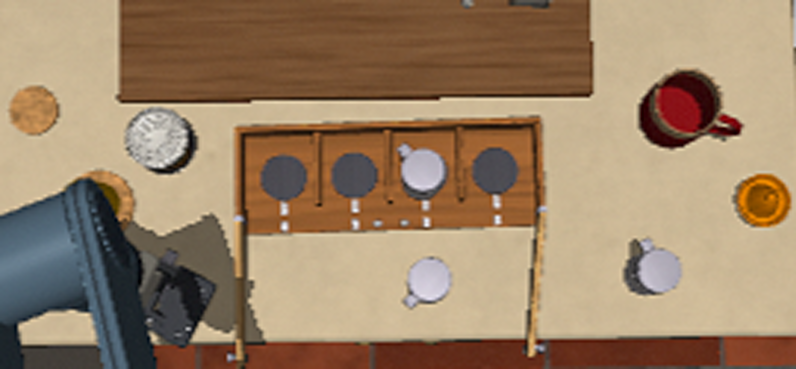

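The other jars have not moved; the gripper is over the left jar. Descending and gripping.

Emit:
drive_tool --targets '[0,0,0,-3,4,20,0,0,0,0,-3,4,45,0,0,0,0,-3,4,70,0,0,0,0,-3,4,90,0,0,0,0,-3,4,95,0,0,0,0,-3,4,95,0,0,0,0,-3,4,95,0]'

```text
clock: 8.62
eef_pos: [463.1, 292.0, 42.7]
ee_rot: [180.0, 0.0, 152.9]
force: [-0.2, -0.0, 0.6]
opening: 93.0
```

Emit:
drive_tool --targets '[0,0,0,0,0,0,255,0,0,0,0,0,0,255,0,0,0,0,0,0,255,0,0,0,0,0,0,255,0,0,0,0,0,0,255,0,0,0,0,0,0,255,0,0,0,0,0,0,255,0,0,0,0,0,0,255]' --newtons 25

```text
clock: 9.28
eef_pos: [463.0, 292.1, 42.5]
ee_rot: [180.0, 0.0, 152.9]
force: [0.7, 1.2, 1.4]
opening: 51.7
```

Emit:
drive_tool --targets '[0,0,0,0,0,-20,255,0,0,0,0,0,-45,255,0,0,0,0,0,-70,255,0,0,0,0,0,-95,255,0,0,0,0,0,-110,255,0,0,0,0,0,-110,255,0,0,0,0,0,-110,255]'

```text
clock: 9.87
eef_pos: [462.8, 291.9, 152.2]
ee_rot: [180.0, 0.0, 152.9]
force: [-1.8, -0.5, -2.5]
opening: 51.7
```

```bash
python3 -c "
from h import *
plan(591.4,149.6,152,1)
im=snap('scene','s1.png')[150:350,120:420]
cv2.imwrite('pics/s1c.png',cv2.resize(im,None,fx=2.6,fy=2.6,interpolation=2))"
```

```text
turn z 151.9 shift -179.3 -68.2 0.2 from [462.8 291.9 152.2] [180.    0.  152.9]
```

View pics/s1c.png

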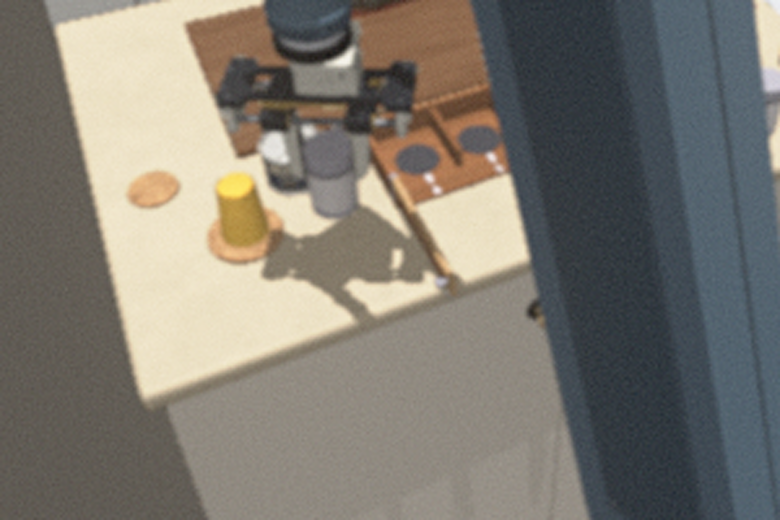

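Cup stands upright in the middle of the coaster at (240,215) of the crop, and the jar is held. Moving to bay 0.

Emit:
drive_tool --targets '[0,0,7,-20,-8,0,255,0,0,14,-43,-16,0,255,0,0,21,-66,-25,0,255,0,0,28,-89,-34,0,255,0,0,35,-112,-43,0,255,0,0,42,-135,-51,0,255,0,0,49,-158,-60,0,255,0,0,56,-179,-68,0,255]'

```text
clock: 10.58
eef_pos: [590.7, 148.5, 149.4]
ee_rot: [-179.7, -0.0, 96.6]
force: [0.1, -0.1, -3.5]
opening: 51.7
```

Emit:
drive_tool --targets '[0,0,7,0,0,0,255,0,0,14,0,0,0,255,0,0,21,0,0,0,255,0,0,28,0,0,0,255,0,0,35,0,0,0,255,0,0,42,0,0,0,255,0,0,49,0,0,0,255,0,0,56,0,0,0,255]'

```text
clock: 11.25
eef_pos: [589.7, 149.8, 149.3]
ee_rot: [-179.8, 0.2, 40.6]
force: [-0.1, -0.1, -3.2]
opening: 51.8
```

Emit:
drive_tool --targets '[0,0,7,0,0,0,255,0,0,14,0,0,0,255,0,0,21,0,0,0,255,0,0,28,0,0,0,255,0,0,35,0,0,0,255,0,0,40,0,0,0,255,0,0,40,0,0,0,255,0,0,40,0,0,0,255]'

```text
clock: 11.92
eef_pos: [590.1, 149.8, 150.2]
ee_rot: [180.0, 0.2, 1.1]
force: [-0.4, -0.4, -2.6]
opening: 51.6
```

```bash
python3 -c "
from h import *
plan(591.4,149.6,49.5,1)"
```

```text
turn z 0.1 shift 1.3 0.2 100.7 from [590.1 149.8 150.2] [180.    0.2   1.1]
```

Emit:
drive_tool --targets '[0,0,0,1,0,25,255,0,0,0,1,0,50,255,0,0,0,1,0,75,255,0,0,0,1,0,92,255,0,0,0,1,0,101,255,0,0,0,1,0,101,255,0,0,0,1,0,101,255]'

```text
clock: 12.5
eef_pos: [592.1, 149.9, 50.8]
ee_rot: [180.0, 0.0, 1.0]
force: [-0.1, -0.1, -2.5]
opening: 52.0
```

Emit:
drive_tool --targets '[0,0,0,0,0,0,0,0,0,0,0,0,0,0,0,0,0,0,0,0,0,0,0,0,0,0,0,0,0,0,0,0,0,0,0,0,0,0,0,0,-20,0,0,0,0,0,0,-50,0,0,0,0,0,0,-85,0]'

```text
clock: 13.17
eef_pos: [590.7, 149.8, 135.4]
ee_rot: [180.0, 0.3, 0.9]
force: [1.0, 0.8, 0.1]
opening: 92.5
```

Emit:
drive_tool --targets '[0,0,0,0,30,-30,0,0,0,0,0,60,-30,0,0,0,0,0,90,-30,0,0,0,0,0,120,-30,0,0,0,0,0,150,-30,0,0,0,0,0,150,-30,0]'

```text
clock: 13.67
eef_pos: [595.1, -5.2, 166.6]
ee_rot: [179.8, -0.1, 0.7]
force: [0.7, -0.0, -1.2]
opening: 92.9
```

```bash
python3 -c "
from h import *
o=manip.observe();print(o['qpos'].round(1),o['eef_pos'])
plan(586.5,-22.6,48.5,42);plan(586.5,-22.6,48.5,-138)
"
```

```text
[-11.1  21.5  85.9  -0.1  72.4  78.2] [595.09858719  -5.24534684 166.63391685]
turn z -41.3 shift -8.8 17.2 118.1 from [595.1  -5.2 166.6] [ 1.798e+02 -1.000e-01  7.000e-01]
turn z 138.7 shift -8.8 17.2 118.1 from [595.1  -5.2 166.6] [ 1.798e+02 -1.000e-01  7.000e-01]
```

Emit:
drive_tool --targets '[0,0,-7,-2,3,0,0,0,0,-14,-4,6,0,0,0,0,-21,-6,10,0,0,0,0,-28,-8,14,0,0,0,0,-35,-9,17,0,0,0,0,-41,-9,17,0,0,0,0,-41,-9,17,0,0,0,0,-41,-9,17,0,0]'

```text
clock: 14.33
eef_pos: [586.0, -16.8, 166.4]
ee_rot: [180.0, -0.0, 41.8]
force: [0.6, 0.1, 0.7]
opening: 93.0
```

```bash
python3 -c "
from h import *
plan(586.5,-22.6,50,42)
snap('top','t3.png',(185,130,455,255),2.95)"
```

```text
turn z -0.2 shift -3.5 4.6 116.4 from [586.  -16.8 166.4] [180.   -0.   41.8]
```

View pics/t3.png

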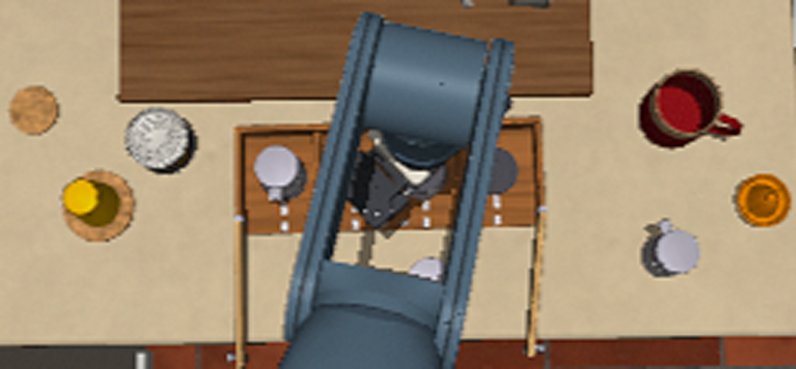

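The right jar has been knocked from (659,271) to about (677,252); I'll re-measure it later. Bay 0 is filled with its spout toward the dash, and jar 0 is next.

Emit:
drive_tool --targets '[0,0,0,-3,4,25,0,0,0,0,-3,4,50,0,0,0,0,-3,4,75,0,0,0,0,-3,4,100,0,0,0,0,-3,4,112,0,0,0,0,-3,4,116,0,0,0,0,-3,4,116,0]'

```text
clock: 14.97
eef_pos: [585.7, -21.8, 49.1]
ee_rot: [-179.9, 0.1, 41.9]
force: [-0.7, 1.0, 0.3]
opening: 92.9
```

Emit:
drive_tool --targets '[0,0,0,0,0,0,255,0,0,0,0,0,0,255,0,0,0,0,0,0,255,0,0,0,0,0,0,255,0,0,0,0,0,0,255,0,0,0,0,0,0,255,0,0,0,0,0,0,255,0,0,0,0,0,0,255]' --newtons 25

```text
clock: 15.63
eef_pos: [586.7, -22.3, 50.5]
ee_rot: [180.0, -0.0, 41.9]
force: [0.1, 0.2, 1.7]
opening: 51.6
```

Emit:
drive_tool --targets '[0,0,0,0,0,-15,255,0,0,0,0,0,-30,255,0,0,0,0,0,-45,255,0,0,0,0,0,-60,255,0,0,0,0,0,-60,255]'

```text
clock: 16.05
eef_pos: [588.0, -22.5, 112.7]
ee_rot: [179.8, -0.1, 41.9]
force: [0.1, -0.9, -2.0]
opening: 51.7
```

```bash
python3 -c "
from h import *
plan(594.7,-26.4,110,181)"
```

```text
turn z -139.1 shift 2.4 7.4 2.7 from [588.  -22.5 112.7] [ 1.798e+02 -1.000e-01  4.190e+01]
```

Emit:
drive_tool --targets '[0,0,-7,1,2,0,255,0,0,-14,2,4,0,255,0,0,-21,3,7,0,255,0,0,-28,3,7,0,255,0,0,-35,3,7,0,255,0,0,-42,3,7,0,255,0,0,-49,3,7,0,255,0,0,-56,3,7,0,255]'

```text
clock: 16.72
eef_pos: [592.5, -25.2, 108.6]
ee_rot: [-179.9, -0.0, 98.3]
force: [0.5, -0.3, -3.2]
opening: 51.4
```

Emit:
drive_tool --targets '[0,0,-7,0,0,0,255,0,0,-14,0,0,0,255,0,0,-21,0,0,0,255,0,0,-28,0,0,0,255,0,0,-35,0,0,0,255,0,0,-42,0,0,0,255,0,0,-49,0,0,0,255,0,0,-56,0,0,0,255]'

```text
clock: 17.38
eef_pos: [592.5, -25.2, 108.6]
ee_rot: [-180.0, -0.1, 154.3]
force: [-0.3, -0.5, -3.0]
opening: 51.6
```

Emit:
drive_tool --targets '[0,0,-7,0,0,0,255,0,0,-14,0,0,0,255,0,0,-21,0,0,0,255,0,0,-27,0,0,0,255,0,0,-27,0,0,0,255,0,0,-27,0,0,0,255]'

```text
clock: 17.88
eef_pos: [592.7, -25.2, 109.1]
ee_rot: [180.0, -0.1, -179.2]
force: [1.3, 0.6, -2.4]
opening: 51.1
```

```bash
python3 -c "
from h import *
plan(594.7,-26.4,51,181)"
```

```text
turn z -0.2 shift -2.0 -1.2 58.1 from [592.7 -25.2 109.1] [ 1.800e+02 -1.000e-01 -1.792e+02]
```

Emit:
drive_tool --targets '[0,0,0,-2,-1,20,255,0,0,0,-2,-1,40,255,0,0,0,-2,-1,53,255,0,0,0,-2,-1,58,255,0,0,0,-2,-1,58,255,0,0,0,-2,-1,58,255]'

```text
clock: 18.38
eef_pos: [595.4, -26.3, 52.1]
ee_rot: [180.0, -0.0, -179.2]
force: [0.7, 0.2, -3.3]
opening: 51.4
```

Emit:
drive_tool --targets '[0,0,0,0,0,0,0,0,0,0,0,0,0,0,0,0,0,0,0,0,0,0,0,0,0,0,0,0,0,0,0,0,0,0,0,0,0,0,0,0,-20,0,0,0,0,0,0,-50,0,0,0,0,0,0,-85,0]'

```text
clock: 19.05
eef_pos: [593.8, -26.0, 136.4]
ee_rot: [179.9, -0.3, -179.1]
force: [0.1, -0.7, -0.4]
opening: 93.0
```

Emit:
drive_tool --targets '[0,0,7,17,0,0,0,0,0,14,34,0,0,0,0,0,21,51,0,0,0,0,0,28,68,0,0,0,0,0,35,90,0,0,0,0,0,42,110,0,0,0,0,0,45,135,0,0,0,0,0,45,135,0,0,0]'

```text
clock: 19.72
eef_pos: [455.9, -27.7, 136.9]
ee_rot: [-179.9, -0.2, 135.8]
force: [0.2, 0.2, 0.0]
opening: 92.8
```

```bash
python3 -c "
from h import *
plan(457.6,-27.7,42.5,136.3)
a=snap('top','t4.png',(250,165,390,235),5.7)
b=cv2.resize(cv2.imread('pics/raw_t4.png')[195:230,385:455],None,fx=5.7,fy=5.7,interpolation=2)
c=cv2.resize(cv2.imread('pics/raw_t4.png')[180:215,190:260],None,fx=5.7,fy=5.7,interpolation=2)
cv2.imwrite('pics/t4c.png',np.vstack([a,np.hstack([b,c])[:,:a.shape[1]]]))"
```

```text
turn z -0.5 shift -1.2 1.2 94.4 from [455.9 -27.7 136.9] [-179.9   -0.2  135.8]
```

View pics/t4c.png

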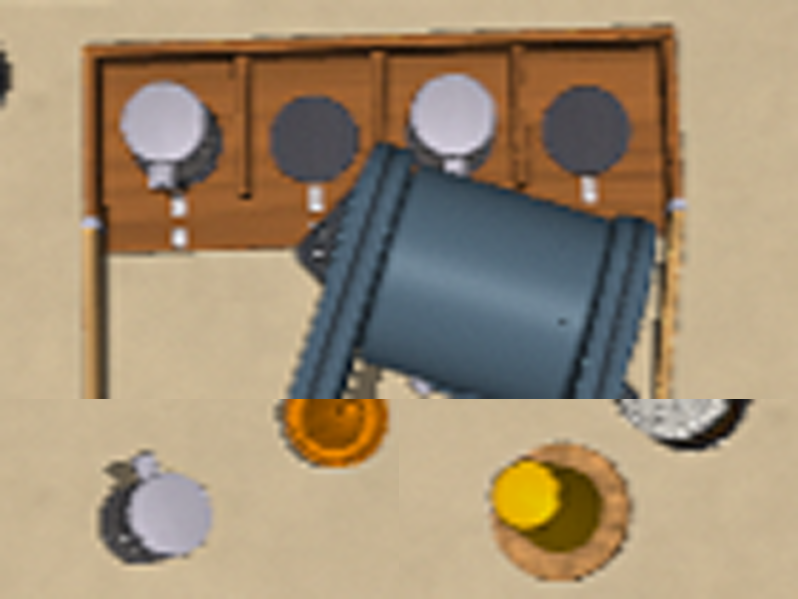

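```bash
python3 -c "
from h import *
print('L',jar((278.1,185.9),(277.7,196.1),6),'bay0 591.4 149.6')
print('0',jar((329,184.7),(329.3,193.4),6),'bay2 594.7 -26.4')
print('R',jar((414.3,214.7),(409.8,206.1),0))
print('cup',ray('top',211.8,196.2,86),'coaster 559.4 380.7')"
```

```text
L (array([593. , 149.4]), 34.6, 176.1) bay0 591.4 149.6
0 (array([594.5, -26.9]), 29.3, -178.7) bay2 594.7 -26.4
R (array([ 486.7, -317.8]), 33.0, 21.7)
cup [561.05401594 380.1647232   86.        ] coaster 559.4 380.7
```

Emit:
drive_tool --targets '[0,0,0,-1,1,25,0,0,0,0,-1,1,50,0,0,0,0,-1,1,75,0,0,0,0,-1,1,90,0,0,0,0,-1,1,94,0,0,0,0,-1,1,94,0]'

```text
clock: 20.27
eef_pos: [461.9, -28.5, 42.4]
ee_rot: [-180.0, -0.1, 136.0]
force: [0.1, -0.3, 0.1]
opening: 93.1
```

Emit:
drive_tool --targets '[0,0,0,0,0,0,255,0,0,0,0,0,0,255,0,0,0,0,0,0,255,0,0,0,0,0,0,255,0,0,0,0,0,0,255,0,0,0,0,0,0,255,0,0,0,0,0,0,255,0,0,0,0,0,0,255]' --newtons 25

```text
clock: 20.93
eef_pos: [461.8, -28.7, 43.5]
ee_rot: [-180.0, 0.0, 135.9]
force: [-1.4, -1.0, 3.6]
opening: 51.8
```

Emit:
drive_tool --targets '[0,0,0,0,0,-20,255,0,0,0,0,0,-45,255,0,0,0,0,0,-70,255,0,0,0,0,0,-95,255,0,0,0,0,0,-115,255,0,0,0,0,0,-115,255,0,0,0,0,0,-115,255]'

```text
clock: 21.52
eef_pos: [462.2, -28.6, 158.5]
ee_rot: [179.9, 0.1, 135.9]
force: [0.7, 0.2, -2.6]
opening: 51.6
```

```bash
python3 -c "
from h import *
plan(593.1,61.6,157,181)"
```

```text
turn z -45.1 shift -31.4 155.9 1.5 from [462.2 -28.6 158.5] [1.799e+02 1.000e-01 1.359e+02]
```

Emit:
drive_tool --targets '[0,0,-7,-4,20,0,255,0,0,-14,-8,40,0,255,0,0,-21,-13,62,0,255,0,0,-28,-18,86,0,255,0,0,-35,-23,110,0,255,0,0,-42,-28,135,0,255,0,0,-45,-34,159,0,255,0,0,-45,-34,159,0,255]'

```text
clock: 22.18
eef_pos: [598.9, 64.3, 155.1]
ee_rot: [179.9, -0.1, -178.8]
force: [1.6, 0.1, -2.9]
opening: 51.8
```

Emit:
drive_tool --targets '[0,0,0,0,0,5,255,0,0,0,0,0,5,255,0,0,0,0,0,5,255]'

```text
clock: 22.43
eef_pos: [594.9, 61.7, 151.3]
ee_rot: [180.0, -0.2, -179.1]
force: [-0.9, 0.0, -2.2]
opening: 52.0
```

```bash
python3 -c "
from h import *
plan(597,61.6,51,181)"
```

```text
turn z -0.1 shift -2.1 -0.2 100.3 from [594.9  61.7 151.3] [ 180.    -0.2 -179.1]
```

Emit:
drive_tool --targets '[0,0,0,-2,0,25,255,0,0,0,-2,0,50,255,0,0,0,-2,0,75,255,0,0,0,-2,0,92,255,0,0,0,-2,0,100,255,0,0,0,-2,0,100,255,0,0,0,-2,0,100,255]'

```text
clock: 23.02
eef_pos: [598.7, 61.7, 53.6]
ee_rot: [180.0, -0.0, -179.1]
force: [0.2, 0.5, -1.7]
opening: 51.8
```

Emit:
drive_tool --targets '[0,0,0,0,0,0,75,0,0,0,0,0,0,75,0,0,0,0,0,0,75,0,0,0,0,0,0,75,0,0,0,0,0,0,75,0,0,0,0,0,-20,75,0,0,0,0,0,-50,75,0,0,0,0,0,-85,75]'

```text
clock: 23.68
eef_pos: [597.2, 62.3, 137.5]
ee_rot: [180.0, -0.3, -179.1]
force: [0.3, -0.5, -0.0]
opening: 65.7
```

Emit:
drive_tool --targets '[0,0,0,20,-30,-40,0,0,0,0,40,-60,-40,0,0,0,0,60,-90,-40,0,0,0,0,80,-120,-40,0,0,0,0,100,-150,-40,0,0,0,0,100,-180,-40,0,0,0,0,100,-210,-40,0,0,0,0,100,-240,-40,0]'

```text
clock: 24.35
eef_pos: [502.3, -180.9, 178.9]
ee_rot: [-180.0, 0.1, -179.1]
force: [-0.5, 0.2, -1.3]
opening: 92.9
```

```bash
python3 -c "
from h import *
print(manip.observe()['qpos'].round(1))
plan(486.7,-317.8,145,21.7);plan(486.7,-317.8,145,-158.3)"
```

```text
[ -31.8   14.9   93.7    0.    71.4 -122.7]
turn z 159.2 shift 17.9 -136.6 33.9 from [ 502.3 -180.9  178.9] [-1.800e+02  1.000e-01 -1.791e+02]
turn z -20.8 shift 17.9 -136.6 33.9 from [ 502.3 -180.9  178.9] [-1.800e+02  1.000e-01 -1.791e+02]
```

Emit:
drive_tool --targets '[0,0,-7,4,-27,5,0,0,0,-14,9,-54,12,0,0,0,-21,14,-84,20,0,0,0,-21,18,-110,27,0,0,0,-21,18,-137,34,0,0,0,-21,18,-137,34,0,0,0,-21,18,-137,34,0,0,0,-21,18,-137,34,0]'

```text
clock: 25.02
eef_pos: [486.9, -316.2, 144.3]
ee_rot: [180.0, 0.0, -158.1]
force: [0.9, 0.1, 0.5]
opening: 92.6
```

```bash
python3 -c "
from h import *
plan(486.7,-317.8,42.5,-158.3)
a=snap('top','t5.png',(250,165,390,235),5.7)
b=cv2.resize(cv2.imread('pics/raw_t5.png')[195:230,385:455],None,fx=5.7,fy=5.7,interpolation=2)
cv2.imwrite('pics/t5c.png',np.vstack([a,np.hstack([b,b])[:,:a.shape[1]]]))"
```

```text
turn z 0.2 shift 0.8 -1.4 101.8 from [ 486.9 -316.2  144.3] [ 180.     0.  -158.1]
```

View pics/t5c.png

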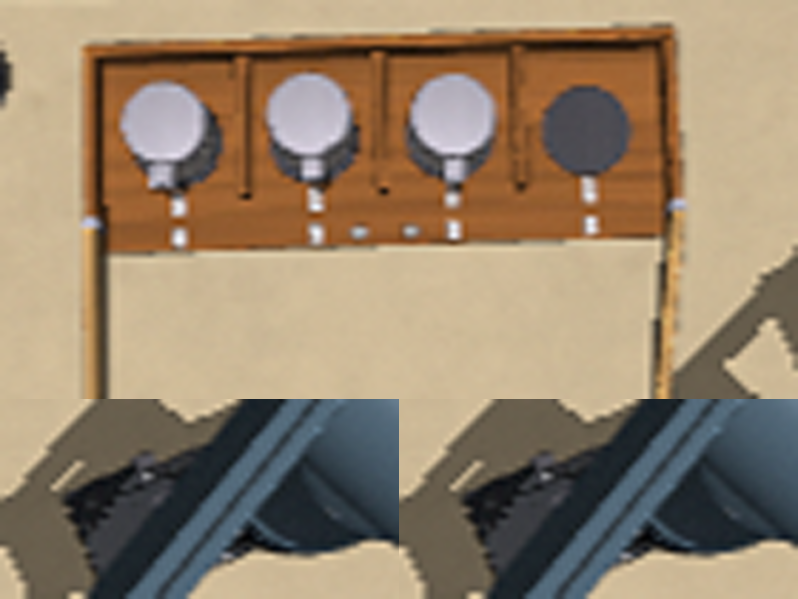

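Bays 0, 1 and 2 are filled with their spouts on the dashes. Grasping the last jar.

Emit:
drive_tool --targets '[0,0,0,1,-1,25,0,0,0,0,1,-1,50,0,0,0,0,1,-1,75,0,0,0,0,1,-1,95,0,0,0,0,1,-1,101,0,0,0,0,1,-1,101,0,0,0,0,1,-1,101,0]'

```text
clock: 25.65
eef_pos: [487.1, -317.7, 44.2]
ee_rot: [-180.0, 0.0, -158.0]
force: [-0.1, -0.8, -0.6]
opening: 93.2
```

Emit:
drive_tool --targets '[0,0,0,0,0,0,255,0,0,0,0,0,0,255,0,0,0,0,0,0,255,0,0,0,0,0,0,255,0,0,0,0,0,0,255,0,0,0,0,0,0,255,0,0,0,0,0,0,255,0,0,0,0,0,0,255]' --newtons 25

```text
clock: 26.32
eef_pos: [486.4, -318.1, 43.4]
ee_rot: [-180.0, -0.0, -158.1]
force: [-0.4, 0.5, 1.8]
opening: 51.5
```

Emit:
drive_tool --targets '[0,0,0,0,0,-20,255,0,0,0,0,0,-45,255,0,0,0,0,0,-70,255,0,0,0,0,0,-95,255,0,0,0,0,0,-115,255,0,0,0,0,0,-115,255,0,0,0,0,0,-115,255]'

```text
clock: 26.9
eef_pos: [486.7, -318.3, 158.5]
ee_rot: [-179.9, 0.0, -158.1]
force: [0.2, -0.0, -3.1]
opening: 51.8
```

```bash
python3 -c "
from h import *
plan(596.3,-114.3,157,1)
print('M',jar((303.7,184.3),(304.2,194.0),6))"
```

```text
turn z -159.1 shift -177.9 148.3 1.5 from [ 486.7 -318.3  158.5] [-179.9    0.  -158.1]
M (array([597.2,  60.6]), 32.9, -178.2)
```

Emit:
drive_tool --targets '[0,0,7,-20,17,0,255,0,0,14,-43,36,0,255,0,0,21,-66,55,0,255,0,0,28,-89,74,0,255,0,0,35,-112,93,0,255,0,0,42,-135,112,0,255,0,0,49,-158,131,0,255,0,0,56,-178,148,0,255]'

```text
clock: 27.57
eef_pos: [595.5, -112.0, 155.2]
ee_rot: [-180.0, -0.3, 145.6]
force: [0.8, -0.2, -3.0]
opening: 51.7
```

Emit:
drive_tool --targets '[0,0,7,0,0,0,255,0,0,14,0,0,0,255,0,0,21,0,0,0,255,0,0,28,0,0,0,255,0,0,35,0,0,0,255,0,0,42,0,0,0,255,0,0,49,0,0,0,255,0,0,56,0,0,0,255]'

```text
clock: 28.23
eef_pos: [594.8, -113.7, 155.1]
ee_rot: [-179.7, -0.1, 89.6]
force: [0.2, 0.8, -1.8]
opening: 52.0
```

Emit:
drive_tool --targets '[0,0,7,0,0,0,255,0,0,14,0,0,0,255,0,0,21,0,0,0,255,0,0,28,0,0,0,255,0,0,35,0,0,0,255,0,0,42,0,0,0,255,0,0,49,0,0,0,255,0,0,56,0,0,0,255]'

```text
clock: 28.9
eef_pos: [594.7, -113.7, 155.1]
ee_rot: [-179.8, 0.2, 33.6]
force: [-0.8, 0.5, -2.4]
opening: 51.8
```

Emit:
drive_tool --targets '[0,0,7,0,0,0,255,0,0,14,0,0,0,255,0,0,21,0,0,0,255,0,0,28,0,0,0,255,0,0,33,0,0,0,255,0,0,33,0,0,0,255,0,0,33,0,0,0,255,0,0,33,0,0,0,255]'

```text
clock: 29.57
eef_pos: [595.5, -114.0, 156.7]
ee_rot: [-179.9, 0.1, 1.1]
force: [0.2, -0.2, -3.2]
opening: 51.4
```

```bash
python3 -c "
from h import *
plan(596.3,-114.3,50.5,1)"
```

```text
turn z 0.1 shift 0.8 0.3 106.2 from [ 595.5 -114.   156.7] [-1.799e+02  1.000e-01  1.100e+00]
```

Emit:
drive_tool --targets '[0,0,0,1,0,25,255,0,0,0,1,0,50,255,0,0,0,1,0,75,255,0,0,0,1,0,95,255,0,0,0,1,0,106,255,0,0,0,1,0,106,255,0,0,0,1,0,106,255]'

```text
clock: 30.15
eef_pos: [597.2, -114.2, 52.0]
ee_rot: [-180.0, 0.0, 1.0]
force: [-0.1, 0.3, -2.5]
opening: 51.7
```

Emit:
drive_tool --targets '[0,0,0,0,0,0,75,0,0,0,0,0,0,75,0,0,0,0,0,0,75,0,0,0,0,0,0,75,0,0,0,0,0,0,75,0,0,0,0,0,-20,75,0,0,0,0,0,-50,75,0,0,0,0,0,-85,75]'

```text
clock: 30.82
eef_pos: [595.8, -113.7, 136.5]
ee_rot: [-179.9, 0.2, 0.9]
force: [0.3, 1.1, -0.7]
opening: 65.8
```

Emit:
drive_tool --targets '[0,0,0,-20,25,-20,255,0,0,0,-45,50,-20,255,0,0,0,-70,75,-20,255,0,0,0,-95,100,-20,255,0,0,0,-120,125,-20,255,0,0,0,-150,130,-20,255,0,0,0,-180,130,-20,255,0,0,0,-210,130,-20,255]'

```text
clock: 31.48
eef_pos: [388.0, -248.3, 157.4]
ee_rot: [180.0, -0.0, 0.9]
force: [0.0, -0.3, -0.5]
opening: 16.8
```

```bash
python3 -c "
from h import *
print('hinges',ray('top',265.4,203.5,48),ray('top',368.4,200.2,48))
print('sill L',ray('top',267.8,209.1,6),'R',ray('top',366,206,6))
a=snap('top','t6.png',(250,165,390,270),5.7)"
```

```text
hinges [536.92887707 199.46346749  48.        ] [ 543.22111665 -166.69820787   48.        ]
sill L [520.74010111 196.82124831   6.        ] R [ 526.78995825 -162.6655394     6.        ]
```

View pics/t6.png

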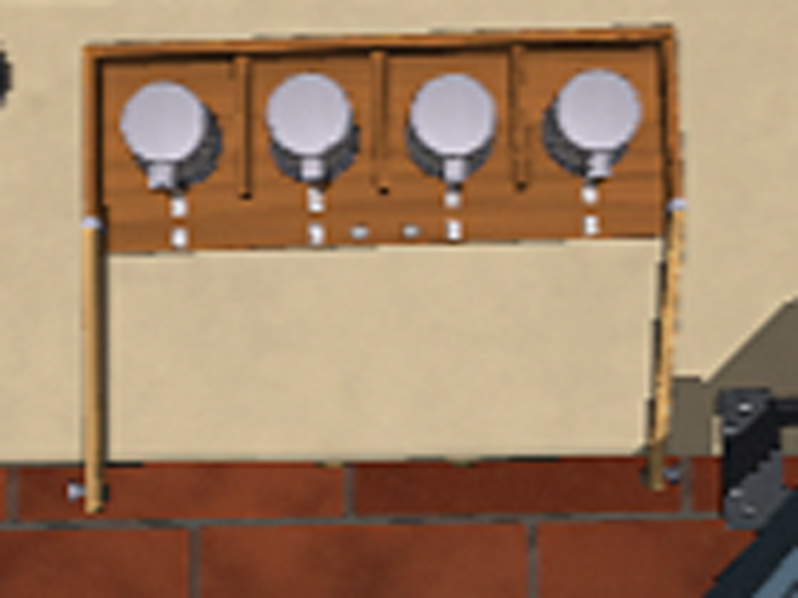

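```bash
cat >> h.py <<'E'
def arc(side,ths,r=125,a=9,b=17.5):
    "fist positions (world) that hold the door at angle th; side +1 left, -1 right"
    y=np.radians(1.06); Rm=np.array([[np.cos(y),-np.sin(y)],[np.sin(y),np.cos(y)]])
    out=[]
    for t in ths:
        s,c=np.sin(t),np.cos(t)
        p=np.array([-55-r*s-(4+a*abs(c)+b*abs(s))*c, side*(184-r*c+(4+a*abs(c)+b*abs(s))*s)])
        out.append(np.array([593.9,17.6])+Rm@p)
    return np.array(out)
E
python3 -c "
from h import *
print('R',jar((354.6,183.8),(354.8,192.9),6),'bay3 596.3 -114.3')
T=[1.5,1.35,1.2,1.05,.9,.75,.6,.45,.3,.2,.1,.05,0]
for s in(-1,1):
  A=arc(s,T);print(A.round(0)[:1],'rel:',(A-A[0]).round(0).astype(int).tolist())
A=arc(-1,[1.5])[0];plan(A[0],A[1]-30,157,1)
print(manip.observe()['force'],manip.observe()['opening'])
"
```

```text
R (array([ 596.2, -115.4]), 30.7, -178.9) bay3 596.3 -114.3
[[ 416. -183.]] rel: [[0, 0], [-1, 18], [1, 37], [5, 55], [13, 73], [23, 90], [36, 105], [52, 118], [70, 129], [83, 134], [97, 138], [104, 139], [111, 140]]
[[409. 211.]] rel: [[0, 0], [0, -18], [2, -36], [7, -55], [15, -72], [26, -89], [40, -104], [56, -116], [75, -126], [88, -131], [102, -134], [109, -135], [116, -136]]
turn z -0.1 shift 33.7 -33.2 -0.2 from [ 383.2 -246.6  156.8] [-179.9    0.3    0.9]
[-2.97224623  1.70150778 -1.11693965] 12.897186638238862
```

Emit:
drive_tool --targets '[0,0,0,17,-16,0,255,0,0,0,34,-33,0,255,0,0,0,34,-33,30,255,0,0,0,34,-33,60,255,0,0,0,34,-33,90,255,0,0,0,34,-33,115,255,0,0,0,34,-33,126,255,0,0,0,34,-33,126,255]' --newtons 20

```text
clock: 32.2
eef_pos: [421.4, -212.7, 28.9]
ee_rot: [-179.8, 0.2, 0.9]
force: [-0.4, 0.0, -0.1]
opening: 0.7
```

Emit:
drive_tool --targets '[0,0,0,0,0,0,255,0,0,0,0,0,0,255]'

```text
clock: 32.37
eef_pos: [423.7, -214.8, 32.2]
ee_rot: [179.9, -0.1, 0.9]
force: [-0.2, 0.8, -0.3]
opening: 0.5
```

```bash
python3 -c "
from h import *
A=arc(-1,[1.5])[0];plan(A[0],A[1],30,1)
print(manip.observe()['force'],manip.observe()['opening'])
"
```

```text
turn z -0.1 shift -6.9 -32.0 2.2 from [ 423.7 -214.8   32.2] [ 1.799e+02 -1.000e-01  9.000e-01]
[-0.20794098  0.77851536 -0.28736941] 0.5211324962306582
```

Emit:
drive_tool --targets '[0,0,0,-4,-16,0,255,0,0,0,-7,-32,0,255,0,0,0,-8,-50,0,255,0,0,0,-5,-69,0,255,0,0,0,-1,-87,0,255,0,0,0,7,-105,0,255,0,0,0,18,-122,0,255,0,0,0,31,-136,0,255]'

```text
clock: 33.03
eef_pos: [451.7, -76.0, 32.4]
ee_rot: [180.0, -0.1, 1.0]
force: [0.8, -1.5, -1.0]
opening: 0.5
```

Emit:
drive_tool --targets '[0,0,0,16,-13,0,255,0,0,0,34,-23,0,255,0,0,0,47,-28,0,255,0,0,0,58,-31,0,255,0,0,0,61,-32,0,255,0,0,0,61,-32,0,255]'

```text
clock: 33.53
eef_pos: [512.9, -44.0, 32.1]
ee_rot: [180.0, -0.1, 1.0]
force: [-0.5, 0.3, -1.1]
opening: 0.4
```

```bash
python3 -c "
from h import *
A=arc(-1,[0])[0];plan(A[0],A[1],30,1)
print(manip.observe()['force'])
snap('top','t7.png',(240,165,400,265),5)
"
```

```text
turn z 0.0 shift 14.1 -1.1 2.1 from [512.9 -44.   32.1] [ 1.8e+02 -1.0e-01  1.0e+00]
[-0.47810844  0.3474989  -1.11218077]
```

View pics/t7.png

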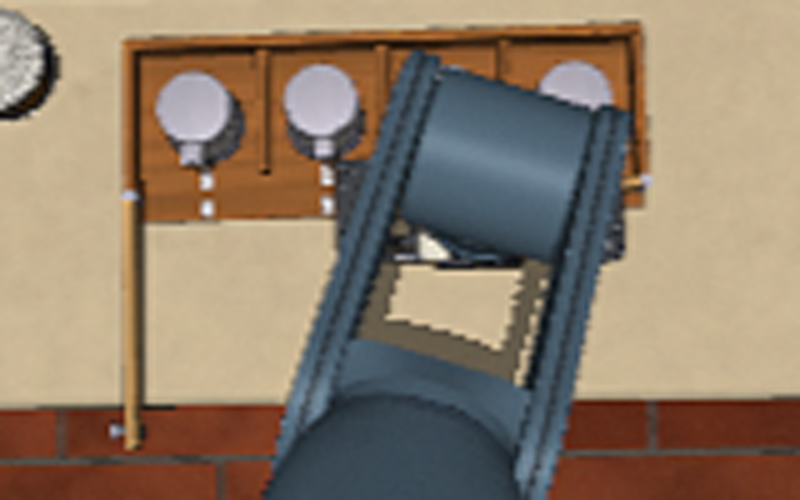

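The right door is swung almost home. Pushing onto the catch in small steps.

Emit:
drive_tool --targets '[0,0,0,5,0,0,255,0,0,0,10,0,0,255,0,0,0,12,0,0,255,0,0,0,12,0,0,255]'

```text
clock: 33.92
eef_pos: [525.0, -44.9, 31.4]
ee_rot: [180.0, -0.1, 0.9]
force: [0.5, 0.3, -0.0]
opening: 0.3
```

Emit:
drive_tool --targets '[0,0,0,1,0,0,255,0,0,0,2,0,0,255,0,0,0,2,0,0,255]'

```text
clock: 34.17
eef_pos: [526.4, -44.7, 31.3]
ee_rot: [180.0, -0.0, 0.9]
force: [-0.0, -0.8, 0.5]
opening: 0.4
```

Emit:
drive_tool --targets '[0,0,0,1,0,0,255,0,0,0,2,0,0,255,0,0,0,2,0,0,255]'

```text
clock: 34.42
eef_pos: [527.5, -44.4, 31.1]
ee_rot: [-180.0, 0.1, 1.0]
force: [-2.5, -0.5, 1.8]
opening: 0.6
```

Emit:
drive_tool --targets '[0,0,0,1,0,0,255,0,0,0,2,0,0,255,0,0,0,2,0,0,255]'

```text
clock: 34.67
eef_pos: [527.7, -44.3, 31.0]
ee_rot: [-180.0, 0.3, 1.0]
force: [-7.5, -2.0, 5.0]
opening: 0.8
```

Emit:
drive_tool --targets '[0,0,0,1,0,0,255,0,0,0,2,0,0,255,0,0,0,2,0,0,255]'

```text
clock: 34.92
eef_pos: [527.7, -44.2, 30.8]
ee_rot: [-180.0, 0.5, 1.0]
force: [-13.8, -3.4, 10.4]
opening: 0.3
```

Emit:
drive_tool --targets '[0,0,0,1,0,0,255,0,0,0,2,0,0,255,0,0,0,2,0,0,255]'

```text
clock: 35.17
eef_pos: [527.7, -44.2, 30.7]
ee_rot: [-180.0, 0.7, 1.0]
force: [-18.7, -4.2, 14.1]
opening: 0.6
```

Emit:
drive_tool --targets '[0,0,0,-15,0,0,255,0,0,0,-40,0,0,255,0,0,0,-60,0,-20,255,0,0,0,-80,-15,-50,255,0,0,0,-100,-40,-85,255,0,0,0,-115,-75,-110,255,0,0,0,-115,-110,-115,255,0,0,0,-115,-145,-115,255]'

```text
clock: 35.83
eef_pos: [417.8, 100.1, 149.4]
ee_rot: [-180.0, -0.4, 0.8]
force: [1.6, -0.5, -1.0]
opening: 0.2
```

Emit:
drive_tool --targets '[0,0,0,0,-35,0,255,0,0,0,0,-70,0,255,0,0,0,0,-105,0,255,0,0,0,0,-140,0,255,0,0,0,0,-140,0,255,0,0,0,0,-140,0,255]'

```text
clock: 36.33
eef_pos: [414.2, 240.4, 146.2]
ee_rot: [-180.0, -0.0, 1.2]
force: [-0.3, -0.4, 0.5]
opening: 0.6
```

```bash
python3 -c "
from h import *
A=arc(1,[1.5])[0];plan(A[0],A[1]+32,31,1)
snap('top','t8.png',(240,165,400,265),5)
"
```

```text
turn z 0.2 shift -5.1 -3.1 115.2 from [414.2 240.4 146.2] [-180.    -0.     1.2]
```

View pics/t8.png

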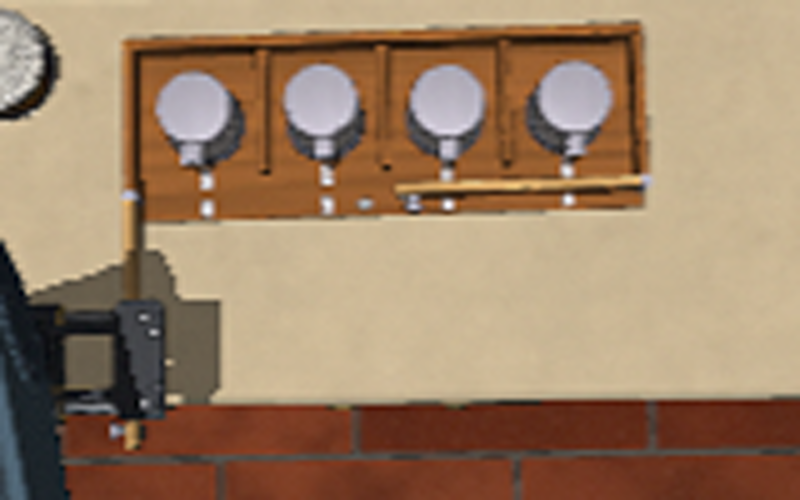

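The right door is shut, parallel to the back wall from (397,189) to (645,181). Now the left door.

Emit:
drive_tool --targets '[0,0,0,-5,-3,30,255,0,0,0,-5,-3,60,255,0,0,0,-5,-3,90,255,0,0,0,-5,-3,110,255,0,0,0,-5,-3,115,255,0,0,0,-5,-3,115,255,0,0,0,-5,-3,115,255]'

```text
clock: 36.97
eef_pos: [410.2, 241.0, 31.9]
ee_rot: [-180.0, -0.0, 0.9]
force: [-0.9, -0.2, 0.5]
opening: 0.2
```

```bash
python3 -c "
from h import *
A=arc(1,[1.5])[0];plan(A[0],A[1],31,1)
"
```

```text
turn z -0.1 shift -1.6 29.6 0.9 from [410.2 241.   31.9] [-180.    -0.     0.9]
```

Emit:
drive_tool --targets '[0,0,0,-1,15,0,255,0,0,0,-1,30,0,255,0,0,0,-2,48,0,255,0,0,0,0,66,0,255,0,0,0,4,85,0,255,0,0,0,12,102,0,255,0,0,0,23,119,0,255,0,0,0,37,135,0,255]'

```text
clock: 37.63
eef_pos: [449.8, 106.3, 33.2]
ee_rot: [-180.0, -0.2, 0.9]
force: [0.5, 1.0, 0.7]
opening: 0.9
```

Emit:
drive_tool --targets '[0,0,0,16,12,0,255,0,0,0,35,22,0,255,0,0,0,48,28,0,255,0,0,0,59,31,0,255,0,0,0,62,31,0,255,0,0,0,62,31,0,255]'

```text
clock: 38.13
eef_pos: [512.8, 76.8, 32.7]
ee_rot: [180.0, -0.2, 0.9]
force: [0.5, -0.5, 0.2]
opening: 0.9
```

Emit:
drive_tool --targets '[0,0,0,5,0,0,255,0,0,0,10,0,0,255,0,0,0,12,0,0,255,0,0,0,12,0,0,255]'

```text
clock: 38.47
eef_pos: [523.9, 77.8, 31.5]
ee_rot: [-180.0, -0.1, 1.0]
force: [-0.1, 0.7, -0.1]
opening: 0.3
```

Emit:
drive_tool --targets '[0,0,0,1,0,0,255,0,0,0,2,0,0,255,0,0,0,2,0,0,255]'

```text
clock: 38.72
eef_pos: [525.3, 77.7, 31.2]
ee_rot: [-180.0, -0.0, 1.0]
force: [0.8, 0.4, -0.3]
opening: 0.5
```

Emit:
drive_tool --targets '[0,0,0,1,0,0,255,0,0,0,2,0,0,255,0,0,0,2,0,0,255]'

```text
clock: 38.97
eef_pos: [525.6, 77.7, 31.0]
ee_rot: [-180.0, 0.2, 1.0]
force: [-5.0, -0.8, 2.9]
opening: 0.2
```

Emit:
drive_tool --targets '[0,0,0,1,0,0,255,0,0,0,2,0,0,255,0,0,0,2,0,0,255]'

```text
clock: 39.22
eef_pos: [525.6, 77.7, 30.8]
ee_rot: [-180.0, 0.4, 1.0]
force: [-10.2, -2.0, 8.1]
opening: 0.2
```

Emit:
drive_tool --targets '[0,0,0,1,0,0,255,0,0,0,2,0,0,255,0,0,0,2,0,0,255]'

```text
clock: 39.47
eef_pos: [525.7, 77.8, 30.6]
ee_rot: [-180.0, 0.6, 1.0]
force: [-15.2, -1.5, 10.9]
opening: 0.9
```

Emit:
drive_tool --targets '[0,0,0,-15,0,0,255,0,0,0,-40,0,0,255,0,0,0,-60,0,-20,255,0,0,0,-80,15,-50,255,0,0,0,-100,40,-85,255,0,0,0,-115,75,-110,255,0,0,0,-115,110,-125,255,0,0,0,-115,145,-135,255]'

```text
clock: 40.13
eef_pos: [418.7, -70.2, 168.8]
ee_rot: [179.9, -0.3, 1.1]
force: [1.6, -1.2, -0.3]
opening: 0.8
```

Emit:
drive_tool --targets '[0,0,0,-10,35,0,255,0,0,0,-20,70,0,255,0,0,0,-30,105,0,255,0,0,0,-40,140,0,255,0,0,0,-50,175,0,255,0,0,0,-50,210,0,255,0,0,0,-50,230,0,255,0,0,0,-50,230,0,255]'

```text
clock: 40.8
eef_pos: [372.5, -305.0, 166.5]
ee_rot: [179.8, -0.1, 0.7]
force: [0.3, -0.2, 0.2]
opening: 0.4
```

```bash
python3 -c "
from h import *
snap('top','t9.png',(185,130,455,255),2.95)
snap('scene','s9.png',s=1.25)
A=cv2.imread('pics/raw_t9.png')
a=cv2.resize(A[165:215,250:390],None,fx=5.7,fy=5.7,interpolation=2)
b=cv2.imread('pics/t9.png');b=b[:,:798]
b=np.pad(b,((0,0),(0,max(0,798-b.shape[1])),(0,0)))
cv2.imwrite('pics/t9c.png',np.vstack([a[:, :798],b[:300]])) 
"
```

```text
(no output)
```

View pics/t9c.png

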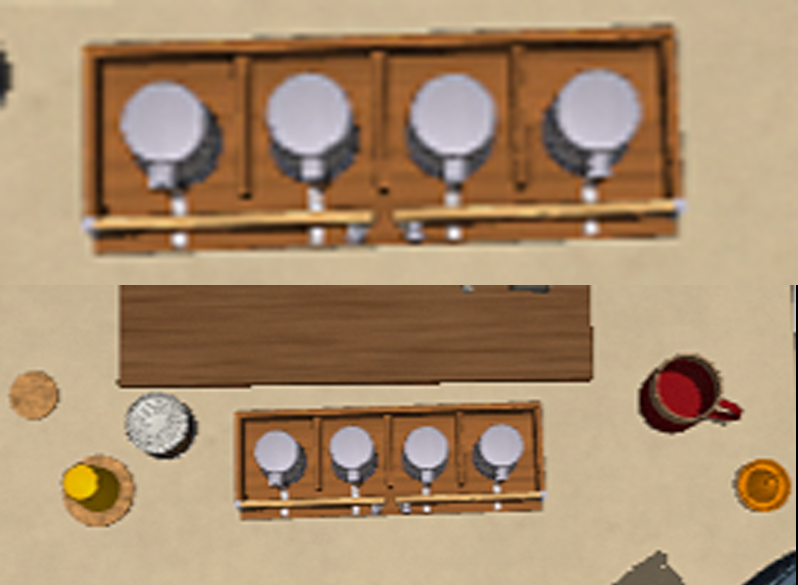

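All four jars sit on their discs with the spouts on the dashes. Both doors are flush, with the same slope as the back wall. The cup is on the coaster, and the tin, mug and squeezer have not moved. Handing in.

```bash
python3 -c "
from h import *
print(manip.observe()['force'].round(1), manip.finish_job())"
```

```text
the job is handed in; nothing more can be done
[0.5 0.2 0. ] None
```

The job is done and handed in at about 41 s on the robot's clock. The hand-in gave no verdict, so success rests on my own checks below.

**What I did:** I moved the cup to the large cork coaster and turned jar 0 in its own bay. The other three jars went into bays 0, 1 and 3. The right-hand jar had been knocked aside partway through, so I measured it again before picking it up. Both doors were then pushed shut.

**Last checks (top camera):**

| Item | Distance from target | Limit |
|---|---|---|
| Jar axes, bays 0, 1, 2, 3 | about 2, 4, 1, 1 mm | 12 mm |
| Cup on coaster | about 2 mm | 20 mm |

- **Spouts:** all are within about 5° of their dashes. The bay 0 jar is the furthest off.
- **Doors:** both lie parallel to the back wall. Each came to a firm stop at 15–19 N of push, at the position expected for a shut door. I had no direct reading of the door angles.
- **Bystanders:** the tin, squeezer and mug look unmoved in the picture; I did not measure them again.

Nothing failed. The only disagreement was the bay 1 jar: I added a correction of about 4 mm when placing it, and it ended about 4 mm past the disc centre towards the back, still inside the limit.

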